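# Draw a ring tray out of the locked stock cabinet

### The job

Pull up the spring plunger knob on the cabinet's hatch and slide the hatch all the way open to the right, letting the pin drop into its second hole. Then take the draw hook, hook its blade over the front wall of the larger tray deep in the bay and drag that tray forward until its front wall stands about 45 mm out in front of the cabinet, on the apron; do not touch the tray with the gripper. Finally lift the hook away and put it down on the bench standing as you found it, clear of the tray, leaving the smaller tray and everything else where it was.

Things in the scene. Friction and masses are not known exactly. Their poses are not given: they have to be found in the camera images.
- cabinet: Wooden bench-top cabinet, 450 mm wide, 260 deep, 120 high, fixed. Origin: bench level, middle of its front plane (outer face of the hatch); x into the cabinet, y left as the robot sees it, z up. Left half: open bay with a roof of thin steel wires. Right half: solid bank of drawers that do not open, roof at 120 mm.
- bay (a point): Mouth of the bay: middle of its width, in the cabinet's front plane, on the deck, 8 mm above the bench. Bay 210 mm wide inside, no sill. The 8 mm deck runs on in front as an equally wide apron, 80 mm long. Roof wires' underside at 112 mm above the bench; front beam, 8 to 28 mm behind the front plane, underside at 108 mm. Two trays stand inside side by side, in either order.
- hatch (a joint): Aluminium hatch plate before the bay, 214 mm wide, 5 thick, 14 to 112 mm above the bench, with a bracket up to 130 mm in its middle. Slides along the cabinet's -y: 0 closed; 0.205 end stop, fully open before the drawers. About 3 N slides it. Locked at 0 by the plunger's pin.
- plunger (a joint): Lift of the spring plunger riding on the hatch, m: 0 pin fully down, 0.016 fully up. The pin sits 10 mm deep in a hole of the front beam: lift it 12 to 15 mm (5 N at first, 9 N there) and keep it up while sliding. Let go with the hatch beyond 0.193 it springs down into the second hole; before that it rests on the beam.
- knob (a point): Centre of the plunger's black round knob, 26 mm diameter, 22 high, upright; 153 mm above the bench when down, 18 mm behind the hatch's front face, at the middle of the hatch's width. Moves with hatch and plunger. Below it: a collar of 18 mm diameter, top at 138 mm, then the hatch's bracket, top at 130 mm. A friction grip of 30 N or more lifts it.
- tray_lip (a point): Larger tray (the one to draw out): middle of the top edge of its front wall's outer face. Open plywood tray 90 mm deep (x), 86 wide, 36 high, walls and floor 4 mm, about 0.35 kg. Axes: x to its rear, y left, z up. This rim is 44 mm above the bench. Two dark blocks fill the rear part from 54 mm behind this point; in front of them it is empty.
- small_tray: The smaller open plywood tray next to it in the bay, 90 mm deep, 60 wide, 24 high; leave it. Origin under its centre, x to its rear.
- hook_grip (a point): Draw hook: centre of its wooden handle, 80 mm long (x), 26 wide, 40 high; 20 mm above the bench as it stands. An 8 mm steel rod, its axis 34 mm above the hook's underside, runs along +x to a steel blade. 0.16 kg; stands on the undersides of handle and blade, which are level. Axes: x from handle to blade, z up.
- hook_tip (a point): Middle of the lower edge of the blade's pulling face (towards the handle): 140 mm ahead of the handle's centre and level with the handle's underside. The blade is an upright plate 40 mm wide, 38 high, 5 thick.
- burnisher: Bystander: lying tool 193 mm long, wooden handle 85 x 26 x 26 mm and 20 mm steel bar; lies along its x from -93 to +100 mm of its origin.
- jar: Bystander: glass jar, 48 mm in diameter, 60 high, on the bench in front of the drawers. Origin under its centre.
- bench_block: Bystander: steel block 60 x 60 x 22 mm on the bench.
- anvil: Bystander: little steel anvil, 70 x 50 mm, 46 high, on the roof of the drawer bank.
- flask: Bystander: brown bottle, 64 mm in diameter, 110 high, left of the cabinet.
- wax_block: Bystander: dark block 90 x 60 x 35 mm, right of the cabinet.
Things that resemble listed ones, but are neither listed nor needed, are in the scene too. Leave any red or yellow look-alike of the part that bears hook_grip alone.

How it is judged:
By the outcome, as a careful person would: the job done as asked, in the order asked, and still so for the second after the job is handed in, with the robot touching nothing.
It also fails if it takes over 72 s, if anything falls off the work surface, if the arm or the gripper's body presses on something with over 40 N, if the wrist force passes 120 N, or if a joint passes its speed limit or range.

### The arm

A 6-joint arm with a two-finger parallel gripper is mounted at the origin on the work surface. World frame = base frame: x ahead of the robot, y to its left, z up, the work surface at z = 0. Lengths are in m, angles in rad, forces in N, time in s.
With the tool pointing down it reaches from about 0.35 to 0.85 m from the base axis. Payload 8.1 kg.
Tool frame: the origin (TCP) lies at the centre of the arm's flange, where the gripper is bolted on; the fingertips stand 186 mm ahead of it and the grasp point (between the pads) lies 167 mm ahead of it; z points along the fingers, y is the line along which they close (so a half turn about z gives the same grasp; the last joint's range is limited). The gripper opens to 93 mm and grips with 3 to 60 N. Pads are 15 mm wide; open, the fingers measure 128 mm over their backs; the gripper's body (75 mm by 188 mm) begins 65 mm behind the grasp point.
Start: joints at [1.085, 0.13, 1.488, -0, 1.523, -0.085], TCP at [0.234, 0.552, 0.405] pointing down, gripper open.
Joint ranges: [-2.96, 2.96], [-0.89, 2.26], [0.02, 2.5], [-1.34, 4.48], [0, 2.73], [-2.66, 2.66]. Speed limits (rad/s): [2.39, 2.39, 2.79, 3.14, 3.14, 3.14].

### API

Orientations are given as a rotation vector (axis times angle).
In Python, from plant import read_state, read_camera, camera_params, robot gives the robot as it stands.
- The arm moves only by the tool carry_out, never from a script. Its argument "targets" is a list of rows, each an object of numbers: "hand": the opening in per cent of the stroke, from 0 (shut) to 100 (fully open); "x", "y", "z": the shift along the tool's x, y, z in m; "ax", "ay", "az": the turn, a rotation vector about the tool's x, y, z in rad. In form: [{"hand": .., "x": .., "y": .., "z": .., "ax": .., "ay": .., "az": ..}, ...]. A call has 1 to 8 rows; each row is the pose to reach, as a shift and turn from the pose commanded when the call began, along the tool's axes at that moment; what a row does not reach only later rows make up. A row lasts 1/8 s, in which the tool goes at most 62.5 mm and 10.7 degrees, less where a joint would pass 70% of its speed; a pose out of reach is approached as far as the arm can. A call with a gripper value outside its range is refused whole. The fingers move at their own pace and stop on an object; "newtons" is the grip in N (left out, the last holds). Time passes only in rows, so rows that repeat a pose let the fingers close. It gives the time, the measured TCP pose, the force, the opening and the grip force at its end, in the units of the state.
- read_state(): the state, without advancing time (a new reading comes with each control period).
- read_camera(name): name is "scene" or "top"; returns (picture, depth): 400x640x3 uint8, blue, green, red; 400x640 float32, m along the optical axis (not along the pixel's ray), 0 where there is no reading.
- camera_params(name): a dict with "fx", "fy", "cx", "cy" (pixels), "position" and "rotation" of the camera in the world. Camera axes: x right, y up, looking along -z (the intrinsics and any distortion apply to the point x, -y, -z); pixel columns grow to the right and rows downward; lengths in m; the calibration is good to about 2 mm. A picture is of the moment at which its call begins. camera_params takes no time and is no camera call.
- robot.close_job(): hands the job in; it is judged then, once.
The state is a dict: "t": time; "q": joint angles; "dq": joint speeds; "joint_torque": joint torques, N m; "tool_pos": TCP position; "orientation": TCP orientation; "force": force on the tool from outside, world axes, zero at the start; "wrist_torque": the same for the moment, N m; "opening": finger opening in m; "gripper_force": force on a finger pad.
Only numpy, scipy, OpenCV 4.12 (cv2) and the standard library are available. Lean on these libraries where they do the work, as an engineer would, in place of code of your own. Each camera call takes 0.05 s, during which the arm holds its last target. There are 200 camera calls.

## Working session

There is one attempt and no reset: what is moved stays moved. The work goes in short steps, Python scripts to look and compute and a tool call to move; the robot and the scene stay as the last step left them, time stands still between calls to the robot, and variables do not carry over. Pictures are saved under pics/ and viewed, at most 10 in all, crops included, and the job is handed in when it is done.

Besides the shell and the picture viewer there is one more tool, called after ">>>" by a JSON object that holds its "name" and its "arguments", one argument or row to a line. carry_out: Moves the arm, as the interface text tells. Its arguments: {"type":"object","properties":{"targets":{"type":"array","items":{"type":"object","properties":{"hand":{"type":"number"},"x":{"type":"number"},"y":{"type":"number"},"z":{"type":"number"},"ax":{"type":"number"},"ay":{"type":"number"},"az":{"type":"number"}}}},"newtons":{"type":"number"}},"required":["targets"]}

```bash
ls; mkdir -p pics; cat > h.py <<'E'
import numpy as np, cv2
from plant import read_state, read_camera, camera_params, robot
def P(name,u,v,d):
    c=camera_params(name);R=np.array(c["rotation"]);x=(u-c["cx"])/c["fx"]*d;y=(v-c["cy"])/c["fy"]*d
    return np.array(c["position"])+R@np.array([x,-y,-d])
def plane(name,u,v,z):
    a=P(name,u,v,0);b=P(name,u,v,1.);return a+(b-a)*(z-a[2])/(b[2]-a[2])
def pix(name,p):
    c=camera_params(name);q=np.array(c["rotation"]).T@(np.array(p)-c["position"])
    return c["cx"]+c["fx"]*q[0]/-q[2], c["cy"]-c["fy"]*q[1]/-q[2]
E
python3 - <<'E'
from h import *
for n in("scene","top"):
    im,d=read_camera(n);cv2.imwrite(f"pics/{n}0.png",im);np.savez(f"{n}0.npz",im=im,d=d);print(camera_params(n))
print(read_state())
E
```

```text
pics
{'fx': 474.01438076041103, 'fy': 474.01438076041103, 'cx': 324.8552883391076, 'cy': 202.20158050111823, 'position': array([0.90536058, 0.72103411, 1.22302366]), 'rotation': array([0.2249483 , 0.84528182, 2.49684922])}
{'fx': 473.675872994761, 'fy': 473.675872994761, 'cx': 321.1149533797037, 'cy': 198.16907406003884, 'position': array([ 0.38511564, -0.01406151,  1.46472519]), 'rotation': array([ 0.07342103, -0.05915679, -1.57711547])}
{'t': 0.1, 'q': array([ 1.08461460e+00,  1.31085558e-01,  1.48909374e+00, -2.01793539e-05,
        1.52300594e+00, -8.54036249e-02]), 'dq': array([-0.00119523, -0.00071453, -0.00438316, -0.0012505 , -0.00010841,
       -0.0002925 ]), 'joint_torque': array([ 1.28582520e-03, -5.61339641e+01, -4.93096805e+01,  7.71387597e-02,
        2.91781680e-02, -3.58003444e-05]), 'tool_pos': array([0.23397869, 0.5522959 , 0.40383425]), 'orientation': array([-6.25248723e-01, -3.07830527e+00,  2.40875001e-03]), 'force': array([ 0.17326578, -0.3423798 ,  0.16168121]), 'wrist_torque': array([-0.02877045,  0.00656461, -0.01606916]), 'gripper_force': 0.0, 'opening': 0.09317899464142869}
```

View pics/scene0.png

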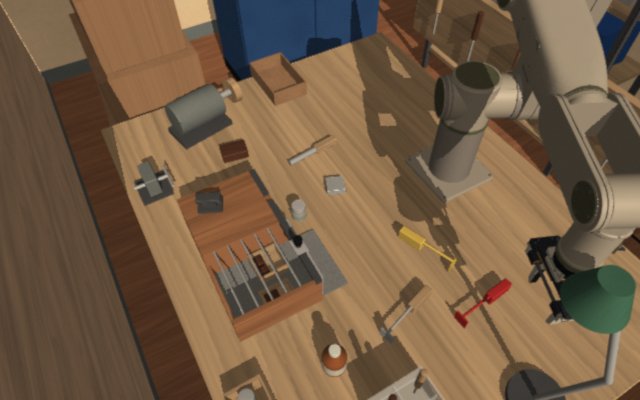

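View pics/top0.png

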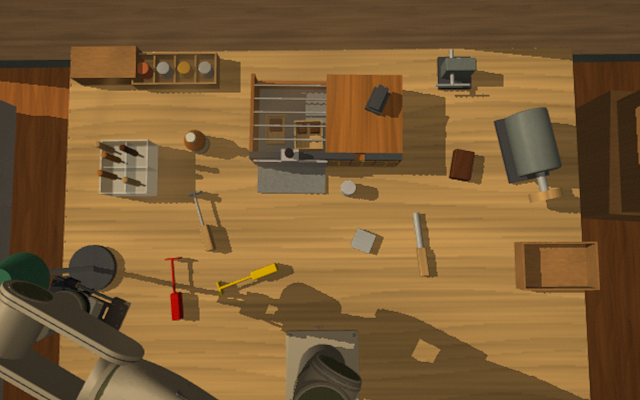

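The scene view shows the cabinet at (265,260) with its black knob at (297,241), and the natural-wood hook with its handle at (422,297) and blade at (386,333). In the top view the knob is at (291,154) and the hook runs from (207,236) to (197,193).

Candidates for the hook, top pixels:
- **Wood and steel:** (203,220)
- **Red look-alike:** (175,290)
- **Yellow look-alike:** (248,278)
- **Burnisher:** (420,245), a plain bar with no blade

I choose the wood and steel one and will check it in a close crop.

```bash
sed -i 's/R=np.array(c\["rotation"\])/R=cv2.Rodrigues(np.array(c["rotation"]))[0]/; s/np.array(c\["rotation"\]).T@/cv2.Rodrigues(np.array(c["rotation"]))[0].T@/' h.py
python3 - <<'E'
from h import *
t=np.load("top0.npz");s=np.load("scene0.npz")
a=cv2.resize(t["im"][60:260,180:420],None,fx=3.3,fy=3,interpolation=cv2.INTER_CUBIC)[:, :792]
a=cv2.resize(t["im"][60:260,170:410],(720,600),interpolation=cv2.INTER_CUBIC)
cv2.imwrite("pics/topc.png",a)
b=cv2.resize(s["im"][170:350,190:450],(780,540),interpolation=cv2.INTER_CUBIC);cv2.imwrite("pics/scenec.png",b)
for n,d,u,v in[("top",t["d"],291,154),("top",t["d"],207,236),("top",t["d"],197,193),("top",t["d"],365,120),("top",t["d"],290,180),("top",t["d"],230,240),("scene",s["d"],297,241),("scene",s["d"],422,297),("scene",s["d"],386,333)]:
    print(n,u,v,P(n,u,v,d[v,u]).round(4))
E
```

```text
top 291 154 [0.6193 0.0803 0.1623]
top 207 236 [0.3941 0.3421 0.0404]
top 197 193 [0.5255 0.3779 0.0268]
top 365 120 [ 0.7237 -0.1303  0.1224]
top 290 180 [0.5657 0.0949 0.0066]
top 230 240 [0.3816 0.2803 0.003 ]
scene 297 241 [0.6302 0.0948 0.1644]
scene 422 297 [0.3884 0.3518 0.0411]
scene 386 333 [0.5296 0.3856 0.0363]
```

View pics/topc.png

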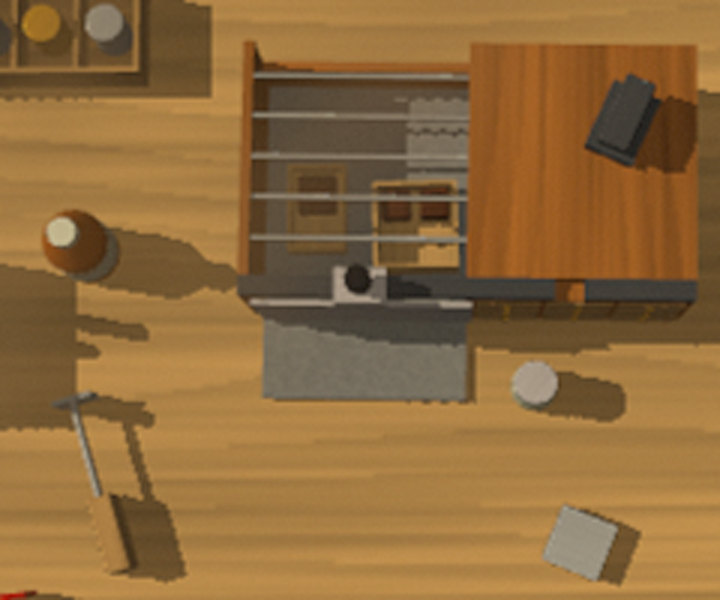

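View pics/scenec.png

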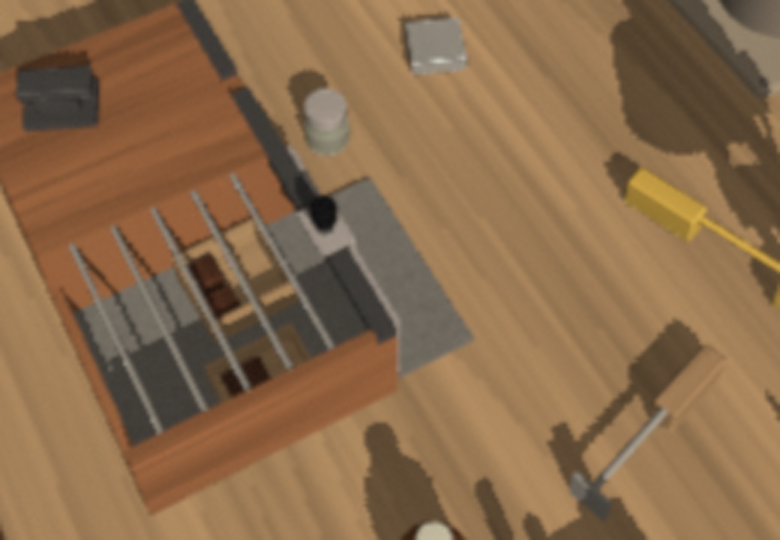

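The crops show the wood and steel T-hook (handle at top px (207,238), blade at (195,193)), so the choice is right. The larger tray is the right one, at top crop (372–460, 180–270), and the smaller is on its left. The knob is at crop (358,278). Next I measure from depth points and masks.

```bash
cat >> h.py <<'E'
def cloud(n,d):
    v,u=np.mgrid[0:400,0:640];a=P(n,0,0,0);c=camera_params(n);R=cv2.Rodrigues(np.array(c["rotation"]))[0]
    q=np.stack([(u-c["cx"])/c["fx"]*d,-(v-c["cy"])/c["fy"]*d,-d],-1);return q@R.T+a
def box(c,im,lo,hi,col=None):
    m=((c>lo)&(c<hi)).all(-1)
    if col is not None:m&=col(im.astype(int))
    m=cv2.morphologyEx(m.astype(np.uint8),cv2.MORPH_OPEN,np.ones((2,2)))>0
    p=c[m];r=cv2.minAreaRect((p[:,:2]*1000).astype(np.float32)) if len(p)>3 else None
    return p,r
E
python3 - <<'E'
from h import *
for n in("top","scene"):
    z=np.load(n+"0.npz");im=z["im"];c=cloud(n,z["d"])
    def show(l,lo,hi,col=None):
        p,r=box(c,im,lo,hi,col);print(n,l,len(p),None if not len(p) else (np.median(p,0).round(4),p.min(0).round(3),p.max(0).round(3),np.round(cv2.boxPoints(r)).astype(int).tolist() if r else 0))
    show("roof",[.55,-.3,.112],[.95,.05,.128])
    show("knob",[.55,0,.155],[.7,.2,.18],lambda i:i.max(-1)<70)
    show("apron",[.45,-.05,.002],[.61,.25,.014],lambda i:(i.max(-1)-i.min(-1)<25))
    show("rim",[.6,-.05,.037],[.85,.1,.05],lambda i:(i[...,2]-i[...,0]>40))
    show("srim",[.6,.08,.024],[.85,.2,.04],lambda i:(i[...,2]-i[...,0]>30))
    show("handle",[.33,.28,.034],[.47,.42,.046],lambda i:(i[...,2]-i[...,0]>40))
    show("rodblade",[.43,.3,.025],[.6,.45,.045],lambda i:(i.max(-1)-i.min(-1)<40))
    show("hatch",[.55,-.05,.1],[.7,.25,.135],lambda i:(i.max(-1)-i.min(-1)<30))
E
```

```text
top roof 6335 (array([ 0.7193, -0.117 ,  0.1203]), array([ 0.385, -0.263, -0.006]), array([0.895, 0.051, 1.465]), [[384, -262], [895, -264], [896, 50], [385, 52]])
top knob 62 (array([0.6193, 0.0831, 0.1633]), array([0.611, 0.074, 0.124]), array([0.631, 0.094, 0.169]), [[610, 76], [630, 74], [632, 93], [612, 95]])
top apron 653 (array([0.5777, 0.0605, 0.0082]), array([ 0.385, -0.014, -0.007]), array([0.604, 0.166, 1.465]), [[385, 166], [385, -14], [605, -14], [604, 166]])
top rim 110 (array([0.7195, 0.0248, 0.0382]), array([ 0.654, -0.009,  0.004]), array([0.743, 0.076, 0.123]), [[653, 75], [654, -10], [744, -9], [742, 77]])
top srim 233 (array([0.7222, 0.1305, 0.0267]), array([ 0.385, -0.014,  0.001]), array([0.768, 0.164, 1.465]), [[360, 64], [385, -14], [779, 111], [754, 189]])
top handle 200 (array([0.3851, 0.3416, 0.0398]), array([ 0.345,  0.323, -0.001]), array([0.424, 0.361, 0.049]), [[344, 351], [349, 322], [427, 334], [422, 363]])
top rodblade 80 (array([0.5093, 0.3747, 0.0356]), array([ 0.427,  0.353, -0.005]), array([0.529, 0.41 , 0.044]), [[422, 397], [427, 353], [529, 36
[... 778 characters left out ...]
[619, -15], [820, -93], [1106, 643], [905, 721]])
scene srim 87 (array([0.7229, 0.1135, 0.0252]), array([0.673, 0.08 , 0.001]), array([0.779, 0.193, 0.119]), [[657, 135], [693, 62], [813, 121], [778, 194]])
scene handle 228 (array([0.3919, 0.3505, 0.0379]), array([ 0.335,  0.328, -0.005]), array([0.431, 0.368, 0.046]), [[332, 343], [338, 322], [432, 348], [426, 370]])
scene rodblade 144 (array([0.5032, 0.3768, 0.0326]), array([ 0.428,  0.355, -0.005]), array([0.535, 0.405, 0.042]), [[423, 390], [428, 355], [536, 371], [531, 406]])
scene hatch 786 (array([0.6263, 0.1113, 0.1184]), array([ 0.575, -0.121, -0.003]), array([0.905, 0.721, 1.223]), [[503, -95], [627, -136], [905, 721], [781, 761]])
```

```bash
sed -i 's/    m=cv2.morphologyEx.*/    m=m\&(cv2.morphologyEx(m.astype(np.uint8),cv2.MORPH_OPEN,np.ones((3,3)))>0) if big else m/; s/col=None):$/col=None,big=False):/' h.py
python3 - <<'E'
from h import *
for n in("top","scene"):
    z=np.load(n+"0.npz");im=z["im"];c=cloud(n,z["d"])
    def show(l,lo,hi,col=None,big=False):
        p,r=box(c,im,lo,hi,col,big);print(n,l,len(p),np.median(p,0).round(4),p.min(0).round(3),p.max(0).round(3),np.round(cv2.boxPoints(r)).astype(int).tolist() if r else 0)
    show("roof",[.61,-.3,.115],[.95,.05,.125],lambda i:(i[...,2]-i[...,0]>40),True)
    show("knobtop",[.55,0.04,.160],[.7,.13,.18],lambda i:i.max(-1)<70)
    show("apron",[.45,-.05,.004],[.61,.25,.014],lambda i:(i.max(-1)-i.min(-1)<25),True)
    show("rim",[.63,-.05,.040],[.85,.1,.048],lambda i:(i[...,2]-i[...,0]>20))
    show("handle",[.33,.28,.037],[.47,.42,.044],lambda i:(i[...,2]-i[...,0]>40))
    show("rodblade",[.43,.3,.025],[.6,.45,.045],lambda i:(i.max(-1)-i.min(-1)<40))
    show("blade",[.515,.3,.030],[.6,.45,.045],lambda i:(i.max(-1)-i.min(-1)<40))
    show("hatchtop",[.57,-.05,.105],[.63,.25,.117],lambda i:(i.max(-1)-i.min(-1)<30))
E
```

```text
top roof 4548 [ 0.7343 -0.1214  0.1204] [ 0.627 -0.24   0.115] [ 0.86  -0.017  0.125] [[626, -236], [857, -240], [861, -20], [630, -16]]
top knobtop 62 [0.6218 0.0857 0.1641] [0.611 0.075 0.16 ] [0.636 0.097 0.169] [[607, 91], [617, 71], [638, 81], [628, 101]]
top apron 195 [0.5902 0.0483 0.0087] [ 0.527 -0.011  0.004] [0.607 0.132 0.014] [[526, -10], [605, -11], [607, 132], [528, 133]]
top rim 140 [0.7105 0.028  0.0437] [ 0.655 -0.006  0.04 ] [0.746 0.08  0.048] [[655, -5], [746, -6], [746, 80], [655, 80]]
top handle 175 [0.3883 0.3444 0.0402] [0.349 0.323 0.037] [0.47  0.365 0.044] [[347, 345], [355, 320], [472, 356], [465, 381]]
top rodblade 89 [0.5061 0.3753 0.0377] [0.43  0.354 0.026] [0.531 0.401 0.044] [[426, 389], [431, 353], [532, 366], [527, 402]]
top blade 35 [0.5245 0.3839 0.0376] [0.515 0.367 0.031] [0.531 0.401 0.043] [[511, 398], [521, 364], [533, 367], [523, 402]]
top hatchtop 131 [0.6078 0.0463 0.1131] [ 0.603 -0.049  0.105] [0.63  0.202 0.117] [[602, 202], [604, -49], [630, -49], [628, 202]]
scene roof 3797 [ 0.737  -0.1046  0.1187] [ 0.63  -0.241  0.115] [ 0.863 -0
[... 270 characters left out ...]
] [[502, -1], [571, -13], [605, 194], [535, 205]]
scene rim 190 [ 0.7212 -0.0139  0.0428] [ 0.632 -0.023  0.04 ] [0.85  0.082 0.048] [[632, -20], [850, -23], [851, 81], [633, 84]]
scene handle 181 [0.3915 0.3467 0.0394] [0.353 0.325 0.037] [0.433 0.368 0.044] [[351, 348], [359, 323], [435, 345], [428, 370]]
scene rodblade 147 [0.508  0.3766 0.0361] [0.431 0.351 0.026] [0.536 0.405 0.042] [[425, 389], [431, 350], [536, 368], [530, 406]]
scene blade 56 [0.5276 0.385  0.0359] [0.515 0.367 0.03 ] [0.536 0.405 0.042] [[509, 402], [520, 363], [537, 368], [527, 406]]
scene hatchtop 166 [0.6138 0.1206 0.1129] [ 0.607 -0.049  0.105] [0.63  0.206 0.117] [[607, -49], [628, -49], [630, 206], [609, 206]]
```

```bash
cat >> h.py <<'E'
from scipy.spatial.transform import Rotation as Ro
def go(g,yaw):
    "grasp point g, closing line at world angle yaw+90deg; prints shift, turn in tool axes"
    s=read_state();R=Ro.from_rotvec(s["orientation"])
    best=None
    for k in(0,np.pi):
        T=Ro.from_euler("z",yaw+k)*Ro.from_rotvec([np.pi,0,0]);r=(R.inv()*T).as_rotvec()
        if best is None or np.linalg.norm(r)<np.linalg.norm(best):best=r
    print("shift",R.inv().apply(np.array(g)+[0,0,.167]-s["tool_pos"]).round(4),"turn",best.round(4),"toolx",R.apply([1,0,0]).round(3),"tooly",R.apply([0,1,0]).round(3))
    print("t",round(s["t"],2),"grasp",(s["tool_pos"]+R.apply([0,0,.167])).round(4),"F",s["force"].round(1),"open",round(s["opening"],4),"q",s["q"].round(2))
E
python3 -c "
from h import *
go([.625,.087,.225],-.02)"
```

```text
shift [-0.5416 -0.2759  0.0122] turn [-0.0015 -0.0004 -0.3808] toolx [-0.921  0.39   0.   ] tooly [ 0.39   0.921 -0.002]
t 0.1 grasp [0.2339 0.5521 0.2368] F [ 0.2 -0.3  0.2] open 0.0932 q [ 1.08  0.13  1.49 -0.    1.52 -0.09]
```

>>> {"name": "carry_out", "arguments": {
  "targets": [
    {"hand": 70,"x": -0.054,"y": -0.028,"z": 0.0,"az": -0.05},
    {"hand": 70,"x": -0.108,"y": -0.055,"z": 0.0,"az": -0.1},
    {"hand": 70,"x": -0.162,"y": -0.083,"z": 0.0,"az": -0.15},
    {"hand": 70,"x": -0.216,"y": -0.11,"z": 0.0,"az": -0.2},
    {"hand": 70,"x": -0.27,"y": -0.138,"z": 0.0,"az": -0.25},
    {"hand": 70,"x": -0.324,"y": -0.165,"z": 0.0,"az": -0.3},
    {"hand": 70,"x": -0.378,"y": -0.193,"z": 0.0,"az": -0.34},
    {"hand": 70,"x": -0.432,"y": -0.22,"z": 0.0,"az": -0.38}
  ]
}}

```text
schema error: expected keys hand, x, y, z, ax, ay, az
```

```bash
python3 -c "
from h import *
go([.625,.087,.2],-.02)"
```

```text
shift [-0.5416 -0.2758  0.0372] turn [-0.0015 -0.0004 -0.3808] toolx [-0.921  0.39   0.   ] tooly [ 0.39   0.921 -0.002]
t 0.1 grasp [0.2339 0.5521 0.2368] F [ 0.2 -0.3  0.2] open 0.0932 q [ 1.08  0.13  1.49 -0.    1.52 -0.09]
```

All keys are required, and since each row steps at most 62.5 mm, I can simply repeat the target.

>>> {"name": "carry_out", "arguments": {
  "targets": [
    {"hand": 70,"x": -0.5416,"y": -0.276,"z": 0.012,"ax": 0,"ay": 0,"az": -0.381},
    {"hand": 70,"x": -0.5416,"y": -0.276,"z": 0.012,"ax": 0,"ay": 0,"az": -0.381},
    {"hand": 70,"x": -0.5416,"y": -0.276,"z": 0.012,"ax": 0,"ay": 0,"az": -0.381},
    {"hand": 70,"x": -0.5416,"y": -0.276,"z": 0.012,"ax": 0,"ay": 0,"az": -0.381},
    {"hand": 70,"x": -0.5416,"y": -0.276,"z": 0.012,"ax": 0,"ay": 0,"az": -0.381},
    {"hand": 70,"x": -0.5416,"y": -0.276,"z": 0.012,"ax": 0,"ay": 0,"az": -0.381},
    {"hand": 70,"x": -0.5416,"y": -0.276,"z": 0.012,"ax": 0,"ay": 0,"az": -0.381},
    {"hand": 70,"x": -0.5416,"y": -0.276,"z": 0.012,"ax": 0,"ay": 0,"az": -0.381}
  ]
}}

```text
t: 1.1
tool_pos: [0.552, 0.1734, 0.3947]
orientation: [-0.031, -3.141, -0.0]
force: [0.5, 0.4, 0.4]
opening: 0.0652
gripper_force: 0.0
```

```bash
python3 -c "
from h import *
go([.625,.087,.225],-.02)"
```

```text
shift [-0.0747 -0.0849  0.0026] turn [ 0.     -0.0004  0.0001] toolx [-1.    0.02  0.  ] tooly [0.02 1.   0.  ]
t 1.1 grasp [0.5519 0.1734 0.2277] F [0.5 0.4 0.4] open 0.0652 q [ 0.22  0.08  1.56  0.    1.5  -1.34]
```

>>> {"name": "carry_out", "arguments": {
  "targets": [
    {"hand": 70,"x": -0.0747,"y": -0.085,"z": 0,"ax": 0,"ay": 0,"az": 0},
    {"hand": 70,"x": -0.0747,"y": -0.085,"z": 0,"ax": 0,"ay": 0,"az": 0},
    {"hand": 70,"x": -0.0747,"y": -0.085,"z": 0,"ax": 0,"ay": 0,"az": 0},
    {"hand": 70,"x": -0.0747,"y": -0.085,"z": 0,"ax": 0,"ay": 0,"az": 0}
  ]
}}

```text
t: 1.6
tool_pos: [0.6239, 0.0888, 0.3943]
orientation: [-0.032, -3.14, -0.0]
force: [-0.1, 0.2, -0.0]
opening: 0.065
gripper_force: 0.0
```

```bash
python3 -c "
from h import *
go([.625,.087,.158],-.02)"
```

```text
shift [-0.0013 -0.0018  0.0693] turn [ 0.0003 -0.0015 -0.0004] toolx [-1.     0.02   0.002] tooly [0.02 1.   0.  ]
t 1.6 grasp [0.6236 0.0889 0.2273] F [-0.1  0.2 -0. ] open 0.065 q [ 0.06  0.22  1.41  0.    1.52 -1.49]
```

Descend with the fingers open (19 mm to spare each side), then close.

>>> {"name": "carry_out", "arguments": {
  "targets": [
    {"hand": 70,"x": -0.0013,"y": -0.0018,"z": 0.04,"ax": 0,"ay": 0,"az": 0},
    {"hand": 70,"x": -0.0013,"y": -0.0018,"z": 0.069,"ax": 0,"ay": 0,"az": 0},
    {"hand": 70,"x": -0.0013,"y": -0.0018,"z": 0.069,"ax": 0,"ay": 0,"az": 0},
    {"hand": 0,"x": -0.0013,"y": -0.0018,"z": 0.069,"ax": 0,"ay": 0,"az": 0},
    {"hand": 0,"x": -0.0013,"y": -0.0018,"z": 0.069,"ax": 0,"ay": 0,"az": 0},
    {"hand": 0,"x": -0.0013,"y": -0.0018,"z": 0.069,"ax": 0,"ay": 0,"az": 0},
    {"hand": 0,"x": -0.0013,"y": -0.0018,"z": 0.069,"ax": 0,"ay": 0,"az": 0}
  ],
  "newtons": 45
}}

```text
t: 2.48
tool_pos: [0.6255, 0.0869, 0.3267]
orientation: [0.031, 3.14, 0.0]
force: [-0.1, -0.3, -0.1]
opening: 0.0296
gripper_force: 0.0
```

```bash
python3 -c "
from h import *
go([.625,.087,.158],-.02)"
```

```text
shift [0.0005 0.     0.0017] turn [0.0001 0.001  0.0002] toolx [-1.     0.02  -0.001] tooly [0.02 1.   0.  ]
t 2.48 grasp [0.6257 0.0869 0.1597] F [-0.1 -0.3 -0.1] open 0.0296 q [ 0.06  0.26  1.49 -0.    1.4  -1.49]
```

>>> {"name": "carry_out", "arguments": {
  "targets": [
    {"hand": 0,"x": 0,"y": 0,"z": 0,"ax": 0,"ay": 0,"az": 0},
    {"hand": 0,"x": 0,"y": 0,"z": 0,"ax": 0,"ay": 0,"az": 0},
    {"hand": 0,"x": 0,"y": 0,"z": 0,"ax": 0,"ay": 0,"az": 0}
  ],
  "newtons": 45
}}

```text
t: 2.85
tool_pos: [0.6255, 0.087, 0.3265]
orientation: [0.031, 3.141, 0.0]
force: [-0.9, 0.4, 4.0]
opening: 0.0252
gripper_force: 45.0
```

```bash
python3 -c "
from h import *
go([.625,.087,.158],-.02)"
```

```text
shift [0.0005 0.     0.0015] turn [0.0001 0.0007 0.0002] toolx [-1.     0.02  -0.001] tooly [0.02 1.   0.  ]
t 2.85 grasp [0.6256 0.087  0.1595] F [-0.9  0.4  4. ] open 0.0252 q [ 0.06  0.26  1.49  0.    1.4  -1.49]
```

The grip is good at 25 mm opening. Lift 14 mm.

>>> {"name": "carry_out", "arguments": {
  "targets": [
    {"hand": 0,"x": 0,"y": 0,"z": -0.005,"ax": 0,"ay": 0,"az": 0},
    {"hand": 0,"x": 0,"y": 0,"z": -0.01,"ax": 0,"ay": 0,"az": 0},
    {"hand": 0,"x": 0,"y": 0,"z": -0.014,"ax": 0,"ay": 0,"az": 0},
    {"hand": 0,"x": 0,"y": 0,"z": -0.014,"ax": 0,"ay": 0,"az": 0},
    {"hand": 0,"x": 0,"y": 0,"z": -0.014,"ax": 0,"ay": 0,"az": 0}
  ]
}}

```text
t: 3.48
tool_pos: [0.6255, 0.0869, 0.3384]
orientation: [-0.031, -3.141, -0.0]
force: [7.3, 0.9, -8.5]
opening: 0.0252
gripper_force: 45.0
```

```bash
python3 -c "
from h import *
go([.625,.087,.158],-.02)"
```

```text
shift [0.0005 0.0001 0.0134] turn [ 0.0001 -0.0004  0.    ] toolx [-1.    0.02  0.  ] tooly [0.02 1.   0.  ]
t 3.48 grasp [0.6254 0.0869 0.1714] F [ 7.3  0.9 -8.5] open 0.0252 q [ 0.06  0.25  1.47  0.    1.42 -1.49]
```

>>> {"name": "carry_out", "arguments": {
  "targets": [
    {"hand": 0,"x": 0,"y": 0,"z": -0.0015,"ax": 0,"ay": 0,"az": 0},
    {"hand": 0,"x": 0,"y": -0.01,"z": -0.0015,"ax": 0,"ay": 0,"az": 0},
    {"hand": 0,"x": 0,"y": -0.025,"z": -0.0015,"ax": 0,"ay": 0,"az": 0},
    {"hand": 0,"x": 0,"y": -0.04,"z": -0.0015,"ax": 0,"ay": 0,"az": 0},
    {"hand": 0,"x": 0,"y": -0.04,"z": -0.0015,"ax": 0,"ay": 0,"az": 0}
  ]
}}

```text
t: 4.1
tool_pos: [0.6247, 0.0457, 0.3397]
orientation: [-0.033, -3.141, 0.001]
force: [7.3, -1.9, -9.6]
opening: 0.0253
gripper_force: 45.0
```

```bash
python3 -c "
from h import *
go([.6215,-.115,.173],-.02)"
```

```text
shift [-0.0002 -0.1607 -0.0002] turn [-0.0008 -0.0008 -0.0011] toolx [-1.     0.021  0.001] tooly [ 0.021  1.    -0.001]
t 4.1 grasp [0.6245 0.0456 0.1727] F [ 7.3 -1.9 -9.6] open 0.0253 q [-0.01  0.24  1.49 -0.    1.42 -1.56]
```

>>> {"name": "carry_out", "arguments": {
  "targets": [
    {"hand": 0,"x": 0,"y": -0.025,"z": 0,"ax": 0,"ay": 0,"az": 0},
    {"hand": 0,"x": 0,"y": -0.05,"z": 0,"ax": 0,"ay": 0,"az": 0},
    {"hand": 0,"x": 0,"y": -0.075,"z": 0,"ax": 0,"ay": 0,"az": 0},
    {"hand": 0,"x": 0,"y": -0.1,"z": 0,"ax": 0,"ay": 0,"az": 0},
    {"hand": 0,"x": 0,"y": -0.125,"z": 0,"ax": 0,"ay": 0,"az": 0},
    {"hand": 0,"x": 0,"y": -0.147,"z": 0,"ax": 0,"ay": 0,"az": 0},
    {"hand": 0,"x": 0,"y": -0.162,"z": 0,"ax": 0,"ay": 0,"az": 0},
    {"hand": 0,"x": 0,"y": -0.162,"z": 0,"ax": 0,"ay": 0,"az": 0}
  ]
}}

```text
t: 5.1
tool_pos: [0.6213, -0.1162, 0.3396]
orientation: [-0.033, -3.14, -0.0]
force: [6.6, -0.7, -9.7]
opening: 0.0253
gripper_force: 45.0
```

```bash
python3 -c "
from h import *
go([.6215,-.115,.173],-.02)"
```

```text
shift [-0.0002  0.0012 -0.0004] turn [ 0.0001 -0.0011 -0.0012] toolx [-1.     0.021  0.001] tooly [0.021 1.    0.   ]
t 5.1 grasp [ 0.6211 -0.1162  0.1726] F [ 6.6 -0.7 -9.7] open 0.0253 q [-0.27  0.25  1.47 -0.    1.42 -1.82]
```

>>> {"name": "carry_out", "arguments": {
  "targets": [
    {"hand": 0,"x": 0,"y": -0.003,"z": 0,"ax": 0,"ay": 0,"az": 0},
    {"hand": 0,"x": 0,"y": -0.003,"z": 0,"ax": 0,"ay": 0,"az": 0},
    {"hand": 0,"x": 0,"y": -0.0025,"z": 0.007,"ax": 0,"ay": 0,"az": 0},
    {"hand": 0,"x": 0,"y": -0.0025,"z": 0.011,"ax": 0,"ay": 0,"az": 0},
    {"hand": 0,"x": 0,"y": -0.0025,"z": 0.011,"ax": 0,"ay": 0,"az": 0}
  ]
}}

```text
t: 5.72
tool_pos: [0.6213, -0.1174, 0.3291]
orientation: [-0.031, -3.141, -0.001]
force: [4.7, 0.6, -6.2]
opening: 0.0253
gripper_force: 45.0
```

>>> {"name": "carry_out", "arguments": {
  "targets": [
    {"hand": 70,"x": 0,"y": 0,"z": 0,"ax": 0,"ay": 0,"az": 0},
    {"hand": 70,"x": 0,"y": 0,"z": 0,"ax": 0,"ay": 0,"az": 0},
    {"hand": 70,"x": 0,"y": 0,"z": 0,"ax": 0,"ay": 0,"az": 0},
    {"hand": 70,"x": 0,"y": 0,"z": -0.04,"ax": 0,"ay": 0,"az": 0},
    {"hand": 70,"x": 0,"y": 0,"z": -0.08,"ax": 0,"ay": 0,"az": 0},
    {"hand": 70,"x": 0,"y": 0,"z": -0.08,"ax": 0,"ay": 0,"az": 0}
  ]
}}

```text
t: 6.48
tool_pos: [0.6222, -0.1178, 0.4158]
orientation: [0.031, 3.134, -0.003]
force: [0.1, 0.2, -0.2]
opening: 0.0652
gripper_force: 0.0
```

```bash
python3 -c "
from h import *
go([.391,.346,.2],.277)"
```

```text
shift [0.2407 0.4592 0.046 ] turn [-0.0032  0.0074 -0.2968] toolx [-1.     0.02  -0.008] tooly [ 0.02   1.    -0.002]
t 6.47 grasp [ 0.6235 -0.1181  0.2488] F [ 0.1  0.2 -0.2] open 0.0652 q [-0.27  0.21  1.38 -0.    1.54 -1.82]
```

>>> {"name": "carry_out", "arguments": {
  "targets": [
    {"hand": 60,"x": 0.2407,"y": 0.459,"z": 0.02,"ax": 0,"ay": 0,"az": -0.297},
    {"hand": 60,"x": 0.2407,"y": 0.459,"z": 0.02,"ax": 0,"ay": 0,"az": -0.297},
    {"hand": 60,"x": 0.2407,"y": 0.459,"z": 0.02,"ax": 0,"ay": 0,"az": -0.297},
    {"hand": 60,"x": 0.2407,"y": 0.459,"z": 0.02,"ax": 0,"ay": 0,"az": -0.297},
    {"hand": 60,"x": 0.2407,"y": 0.459,"z": 0.02,"ax": 0,"ay": 0,"az": -0.297},
    {"hand": 60,"x": 0.2407,"y": 0.459,"z": 0.02,"ax": 0,"ay": 0,"az": -0.297},
    {"hand": 60,"x": 0.2407,"y": 0.459,"z": 0.02,"ax": 0,"ay": 0,"az": -0.297},
    {"hand": 60,"x": 0.2407,"y": 0.459,"z": 0.02,"ax": 0,"ay": 0,"az": -0.297}
  ]
}}

```text
t: 7.48
tool_pos: [0.3966, 0.3309, 0.3905]
orientation: [0.434, -3.111, 0.001]
force: [1.0, -0.6, 0.4]
opening: 0.0558
gripper_force: 0.0
```

```bash
python3 - <<'E'
from h import *
go([.391,.346,.028],.277)
for n in("top","scene"):
    im,d=read_camera(n);c=cloud(n,d);np.savez(n+"1.npz",im=im,d=d)
    p,r=box(c,im,[.55,-.25,.145],[.7,.0,.2],lambda i:i.max(-1)<70);print(n,"knob",len(p),np.median(p,0),p.max(0))
    p,r=box(c,im,[.63,-.05,.040],[.76,.09,.048],lambda i:(i[...,2]-i[...,0]>20));print("rim",len(p),cv2.boxPoints(r).round().tolist())
a=cv2.resize(np.load("scene1.npz")["im"][150:350,190:450],(780,600),interpolation=cv2.INTER_CUBIC);cv2.imwrite("pics/scene1.png",a)
E
```

```text
shift [0.0012 0.0162 0.1954] turn [-0.0003 -0.0005  0.0001] toolx [-0.962 -0.274  0.   ] tooly [-0.274  0.962 -0.   ]
t 7.47 grasp [0.3966 0.3308 0.2235] F [ 1.  -0.6  0.4] open 0.0558 q [ 0.6  -0.09  1.74 -0.    1.49 -1.25]
top knob 67 [ 0.61759191 -0.11718507  0.162843  ] [ 0.63161429 -0.10597452  0.17034799]
rim 146 [[653.0, 77.0], [655.0, -9.0], [747.0, -6.0], [744.0, 80.0]]
scene knob 71 [ 0.62398405 -0.11171603  0.16039849] [ 0.6344681  -0.10193445  0.16728352]
rim 175 [[631.0, -20.0], [757.0, -20.0], [758.0, 82.0], [631.0, 82.0]]
```

View pics/scene1.png

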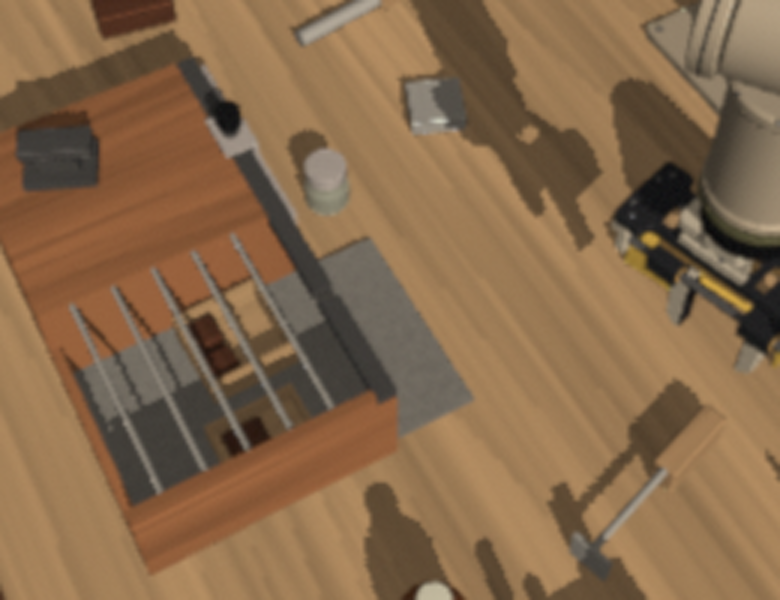

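The hatch is fully open, with the knob at (228,118) in the crop and its top at 163 mm, so the pin is down. The trays haven't moved and the hook is clear at (690,440)–(590,555). Next I grasp the hook.

>>> {"name": "carry_out", "arguments": {
  "targets": [
    {"hand": 75,"x": 0.0012,"y": 0.0162,"z": 0.06,"ax": 0,"ay": 0,"az": 0},
    {"hand": 75,"x": 0.0012,"y": 0.0162,"z": 0.12,"ax": 0,"ay": 0,"az": 0},
    {"hand": 75,"x": 0.0012,"y": 0.0162,"z": 0.16,"ax": 0,"ay": 0,"az": 0},
    {"hand": 75,"x": 0.0012,"y": 0.0162,"z": 0.185,"ax": 0,"ay": 0,"az": 0},
    {"hand": 75,"x": 0.0012,"y": 0.0162,"z": 0.192,"ax": 0,"ay": 0,"az": 0},
    {"hand": 75,"x": 0.0012,"y": 0.0162,"z": 0.192,"ax": 0,"ay": 0,"az": 0}
  ]
}}

```text
t: 8.32
tool_pos: [0.3927, 0.3444, 0.1992]
orientation: [0.433, -3.111, 0.001]
force: [-0.2, 0.6, 1.2]
opening: 0.0696
gripper_force: 0.0
```

```bash
python3 -c "
from h import *
go([.391,.346,.03],.277)"
```

```text
shift [0.0011 0.002  0.0022] turn [-0.0003 -0.0005 -0.0002] toolx [-0.962 -0.273  0.001] tooly [-0.273  0.962 -0.   ]
t 8.32 grasp [0.3926 0.3443 0.0322] F [-0.2  0.6  1.2] open 0.0696 q [ 0.62  0.13  1.89 -0.    1.13 -1.23]
```

>>> {"name": "carry_out", "arguments": {
  "targets": [
    {"hand": 0,"x": 0.001,"y": 0.002,"z": 0.003,"ax": 0,"ay": 0,"az": 0},
    {"hand": 0,"x": 0.001,"y": 0.002,"z": 0.003,"ax": 0,"ay": 0,"az": 0},
    {"hand": 0,"x": 0.001,"y": 0.002,"z": 0.003,"ax": 0,"ay": 0,"az": 0},
    {"hand": 0,"x": 0.001,"y": 0.002,"z": 0.003,"ax": 0,"ay": 0,"az": 0},
    {"hand": 0,"x": 0.001,"y": 0.002,"z": 0.003,"ax": 0,"ay": 0,"az": 0},
    {"hand": 0,"x": 0.001,"y": 0.002,"z": 0.003,"ax": 0,"ay": 0,"az": 0},
    {"hand": 0,"x": 0.001,"y": 0.002,"z": 0.003,"ax": 0,"ay": 0,"az": 0},
    {"hand": 0,"x": 0.001,"y": 0.002,"z": 0.003,"ax": 0,"ay": 0,"az": 0}
  ],
  "newtons": 50
}}

```text
t: 9.32
tool_pos: [0.3911, 0.3465, 0.1965]
orientation: [-0.434, 3.111, 0.0]
force: [-1.4, 1.4, 3.2]
opening: 0.0255
gripper_force: 49.9
```

```bash
python3 -c "
from h import *
go([.391,.346,.03],.277)"
```

```text
shift [ 0.0002 -0.0004 -0.0005] turn [0.0002 0.0003 0.0003] toolx [-0.962 -0.274 -0.   ] tooly [-0.274  0.962  0.   ]
t 9.32 grasp [0.3911 0.3465 0.0295] F [-1.4  1.4  3.2] open 0.0255 q [ 0.63  0.13  1.89  0.    1.12 -1.22]
```

>>> {"name": "carry_out", "arguments": {
  "targets": [
    {"hand": 0,"x": 0,"y": 0,"z": -0.02,"ax": 0,"ay": 0,"az": 0},
    {"hand": 0,"x": 0,"y": 0,"z": -0.06,"ax": 0,"ay": 0,"az": 0},
    {"hand": 0,"x": 0,"y": 0,"z": -0.1,"ax": 0,"ay": 0,"az": 0},
    {"hand": 0,"x": 0,"y": 0,"z": -0.1,"ax": 0,"ay": 0,"az": 0}
  ]
}}

```text
t: 9.82
tool_pos: [0.3921, 0.3471, 0.2998]
orientation: [-0.433, 3.106, 0.004]
force: [-0.3, -0.4, -1.2]
opening: 0.0259
gripper_force: 49.9
```

```bash
python3 -c "
from h import *
go([.42,.04,.13],-.02)"
```

```text
shift [ 0.0573 -0.303   0.0018] turn [0.0029 0.0057 0.2972] toolx [-0.962 -0.274 -0.006] tooly [-0.274  0.962  0.002]
t 9.82 grasp [0.393  0.3477 0.1328] F [-0.3 -0.4 -1.2] open 0.0259 q [ 0.63 -0.    1.82 -0.    1.32 -1.22]
```

>>> {"name": "carry_out", "arguments": {
  "targets": [
    {"hand": 0,"x": 0.01,"y": -0.05,"z": 0,"ax": 0,"ay": 0,"az": 0.05},
    {"hand": 0,"x": 0.02,"y": -0.1,"z": 0,"ax": 0,"ay": 0,"az": 0.1},
    {"hand": 0,"x": 0.03,"y": -0.15,"z": 0,"ax": 0,"ay": 0,"az": 0.15},
    {"hand": 0,"x": 0.04,"y": -0.2,"z": 0,"ax": 0,"ay": 0,"az": 0.2},
    {"hand": 0,"x": 0.05,"y": -0.25,"z": 0,"ax": 0,"ay": 0,"az": 0.25},
    {"hand": 0,"x": 0.0573,"y": -0.29,"z": 0,"ax": 0,"ay": 0,"az": 0.297},
    {"hand": 0,"x": 0.0573,"y": -0.303,"z": 0,"ax": 0,"ay": 0,"az": 0.297},
    {"hand": 0,"x": 0.0573,"y": -0.303,"z": 0,"ax": 0,"ay": 0,"az": 0.297}
  ]
}}

```text
t: 10.82
tool_pos: [0.4186, 0.0389, 0.2952]
orientation: [-0.033, -3.14, -0.0]
force: [-0.3, -0.0, -1.0]
opening: 0.0256
gripper_force: 49.9
```

```bash
cat > m.py <<'E'
from h import *
import sys
k=sys.argv[1]
for n in("top","scene"):
    im,d=read_camera(n);c=cloud(n,d);np.savez(n+k+".npz",im=im,d=d)
    s=read_state();g=s["tool_pos"]+Ro.from_rotvec(s["orientation"]).apply([0,0,.167]);z=g[2]
    # rod+blade: grey, above the deck, ahead of the handle; height expected z+-
    p,r=box(c,im,[g[0]+.05,g[1]-.06,z-.02],[g[0]+.17,g[1]+.06,z+.02],lambda i:(i.max(-1)-i.min(-1)<40))
    b=p[p[:,0]>g[0]+.13];rd=p[p[:,0]<g[0]+.12]
    print(n,len(p),"blade",b.min(0).round(3) if len(b) else 0,b.max(0).round(3) if len(b) else 0,"rod",np.median(rd,0).round(4) if len(rd) else 0)
E
python3 m.py 2; python3 -c "
from h import *
go([.42,.04,.0855],-.02)"
```

```text
top 77 blade [0.549 0.017 0.122] [0.561 0.054 0.146] rod [0.521  0.0371 0.137 ]
scene 136 blade [0.549 0.014 0.109] [0.566 0.059 0.138] rod [0.5052 0.0385 0.1349]
shift [-0.0015 -0.      0.0431] turn [ 0.0005 -0.0013  0.001 ] toolx [-1.     0.019  0.001] tooly [0.019 1.    0.   ]
t 10.93 grasp [0.4184 0.0401 0.1286] F [ 0.1  0.6 -2.2] open 0.0254 q [-0.03 -0.3   2.09  0.    1.35 -1.58]
```

>>> {"name": "carry_out", "arguments": {
  "targets": [
    {"hand": 0,"x": 0,"y": 0,"z": 0.043,"ax": 0,"ay": 0,"az": 0},
    {"hand": 0,"x": 0,"y": 0,"z": 0.043,"ax": 0,"ay": 0,"az": 0},
    {"hand": 0,"x": -0.02,"y": 0,"z": 0.043,"ax": 0,"ay": 0,"az": 0},
    {"hand": 0,"x": -0.02,"y": 0,"z": 0.043,"ax": 0,"ay": 0,"az": 0}
  ]
}}

```text
t: 11.42
tool_pos: [0.4399, 0.0396, 0.2547]
orientation: [0.029, 3.14, 0.0]
force: [-0.5, -0.7, -1.3]
opening: 0.0257
gripper_force: 49.9
```

```bash
python3 -c "
from h import *
go([.535,.0385,.0855],-.02)"
```

```text
shift [-0.0951  0.0007  0.0024] turn [0.0001 0.0016 0.0014] toolx [-1.     0.019 -0.002] tooly [0.019 1.    0.   ]
t 11.43 grasp [0.4401 0.0396 0.0877] F [-0.5 -0.7 -1.3] open 0.0257 q [-0.03 -0.18  2.08  0.    1.24 -1.58]
```

>>> {"name": "carry_out", "arguments": {
  "targets": [
    {"hand": 0,"x": -0.02,"y": 0,"z": 0.002,"ax": 0,"ay": 0,"az": 0},
    {"hand": 0,"x": -0.045,"y": 0,"z": 0.002,"ax": 0,"ay": 0,"az": 0},
    {"hand": 0,"x": -0.07,"y": 0,"z": 0.002,"ax": 0,"ay": 0,"az": 0},
    {"hand": 0,"x": -0.09,"y": 0,"z": 0.002,"ax": 0,"ay": 0,"az": 0},
    {"hand": 0,"x": -0.095,"y": 0,"z": 0.002,"ax": 0,"ay": 0,"az": 0},
    {"hand": 0,"x": -0.095,"y": 0,"z": 0.002,"ax": 0,"ay": 0,"az": 0}
  ]
}}

```text
t: 12.18
tool_pos: [0.5334, 0.0373, 0.2515]
orientation: [-0.03, -3.141, -0.0]
force: [-0.6, 0.8, -2.2]
opening: 0.0259
gripper_force: 49.9
```

```bash
python3 m.py 3; python3 - <<'E'
from h import *
go([.535,.0385,.0475],-.02)
a=np.load("top3.npz")["im"][110:200,260:380];b=np.load("scene3.npz")["im"][210:300,230:350]
cv2.imwrite("pics/p3.png",np.vstack([cv2.resize(i,(400,300),interpolation=cv2.INTER_CUBIC) for i in(a,b)]))
E
```

```text
top 34 blade [0.664 0.015 0.068] [0.673 0.054 0.095] rod [0.6504 0.0354 0.0941]
scene 117 blade [ 0.663 -0.017  0.065] [0.702 0.057 0.1  ] rod [0.6078 0.0365 0.0907]
shift [-0.002   0.0013  0.0368] turn [ 0.     -0.0007  0.0005] toolx [-1.     0.019  0.001] tooly [0.019 1.    0.   ]
t 12.28 grasp [0.5329 0.0372 0.0843] F [ 0.1  0.2 -1.7] open 0.0259 q [-0.03  0.08  1.83  0.    1.23 -1.58]
```

View pics/p3.png

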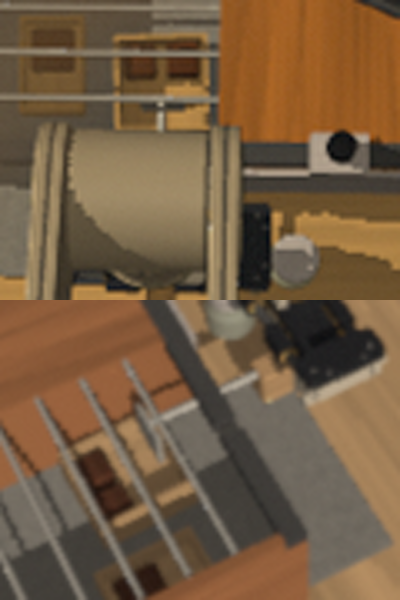

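The blade sits inside the tray's front compartment: top view (160,103), ahead of the blocks, and scene view (150,420). Now I lower it.

>>> {"name": "carry_out", "arguments": {
  "targets": [
    {"hand": 0,"x": -0.002,"y": 0.001,"z": 0.012,"ax": 0,"ay": 0,"az": 0},
    {"hand": 0,"x": -0.002,"y": 0.001,"z": 0.024,"ax": 0,"ay": 0,"az": 0},
    {"hand": 0,"x": -0.002,"y": 0.001,"z": 0.034,"ax": 0,"ay": 0,"az": 0},
    {"hand": 0,"x": -0.002,"y": 0.001,"z": 0.036,"ax": 0,"ay": 0,"az": 0},
    {"hand": 0,"x": -0.002,"y": 0.001,"z": 0.036,"ax": 0,"ay": 0,"az": 0}
  ]
}}

```text
t: 12.9
tool_pos: [0.5357, 0.0379, 0.215]
orientation: [-0.031, -3.141, -0.0]
force: [0.0, -0.2, -1.9]
opening: 0.0257
gripper_force: 49.9
```

```bash
python3 -c "
from h import *
go([.535,.0385,.0475],-.02)"
```

```text
shift [0.0007 0.0006 0.0005] turn [ 0.     -0.0006  0.0002] toolx [-1.     0.02   0.001] tooly [0.02 1.   0.  ]
t 12.9 grasp [0.5356 0.0379 0.048 ] F [ 0.  -0.2 -1.9] open 0.0257 q [-0.02  0.14  1.84 -0.    1.16 -1.58]
```

>>> {"name": "carry_out", "arguments": {
  "targets": [
    {"hand": 0,"x": 0.01,"y": 0,"z": 0,"ax": 0,"ay": 0,"az": 0},
    {"hand": 0,"x": 0.02,"y": 0,"z": 0,"ax": 0,"ay": 0,"az": 0},
    {"hand": 0,"x": 0.032,"y": 0,"z": 0,"ax": 0,"ay": 0,"az": 0},
    {"hand": 0,"x": 0.044,"y": 0,"z": 0,"ax": 0,"ay": 0,"az": 0},
    {"hand": 0,"x": 0.056,"y": 0,"z": 0,"ax": 0,"ay": 0,"az": 0},
    {"hand": 0,"x": 0.068,"y": 0,"z": 0,"ax": 0,"ay": 0,"az": 0},
    {"hand": 0,"x": 0.08,"y": 0,"z": 0,"ax": 0,"ay": 0,"az": 0},
    {"hand": 0,"x": 0.08,"y": 0,"z": 0,"ax": 0,"ay": 0,"az": 0}
  ]
}}

```text
t: 13.9
tool_pos: [0.4546, 0.0396, 0.2148]
orientation: [-0.031, -3.14, -0.0]
force: [0.2, -0.1, -1.8]
opening: 0.0256
gripper_force: 49.9
```

```bash
cat > r.py <<'E'
from h import *
import sys
k=sys.argv[1]
go([.425,.04,.048],-.02)
for n in("top","scene"):
    im,d=read_camera(n);c=cloud(n,d);np.savez(n+k+".npz",im=im,d=d)
    p,r=box(c,im,[.5,-.05,.0395],[.606,.12,.0475],lambda i:(i[...,2]-i[...,0]>15));print(n,"rim",len(p),p.min(0).round(4) if len(p) else 0,p.max(0).round(4) if len(p) else 0, np.percentile(p[:,0],[2,10,50]).round(4) if len(p) else 0)
    p,r=box(c,im,[.5,-.05,.003],[.606,.22,.012],lambda i:(i.max(-1)-i.min(-1)<25));print("apron xmin",np.percentile(p[:,0],[1,5]))
E
python3 r.py 4
```

```text
shift [ 0.0296 -0.0002 -0.0001] turn [-0.     -0.0017  0.0003] toolx [-1.     0.02   0.002] tooly [ 0.02  1.   -0.  ]
t 13.9 grasp [0.4543 0.0396 0.0478] F [ 0.2 -0.1 -1.8] open 0.0256 q [-0.03 -0.07  2.06 -0.    1.16 -1.58]
top rim 47 [ 0.5872 -0.0292  0.0395] [0.6034 0.0799 0.0475] [0.5875 0.5878 0.5907]
apron xmin [0.53199751 0.54682166]
scene rim 28 [ 0.5291 -0.0031  0.04  ] [0.5968 0.0802 0.0474] [0.5511 0.5906 0.5923]
apron xmin [0.52966507 0.53238601]
```

>>> {"name": "carry_out", "arguments": {
  "targets": [
    {"hand": 0,"x": 0.01,"y": 0,"z": 0,"ax": 0,"ay": 0,"az": 0},
    {"hand": 0,"x": 0.018,"y": 0,"z": 0,"ax": 0,"ay": 0,"az": 0},
    {"hand": 0,"x": 0.024,"y": 0,"z": 0,"ax": 0,"ay": 0,"az": 0},
    {"hand": 0,"x": 0.026,"y": 0,"z": 0,"ax": 0,"ay": 0,"az": 0},
    {"hand": 0,"x": 0.026,"y": 0,"z": 0,"ax": 0,"ay": 0,"az": 0}
  ]
}}

```text
t: 14.62
tool_pos: [0.4295, 0.0401, 0.2152]
orientation: [-0.031, -3.141, -0.0]
force: [0.5, -0.1, 0.2]
opening: 0.0255
gripper_force: 49.9
```

```bash
python3 r.py 5
```

```text
shift [ 0.0045 -0.0001  0.0002] turn [-0.     -0.0005  0.0003] toolx [-1.    0.02  0.  ] tooly [ 0.02  1.   -0.  ]
t 14.62 grasp [0.4295 0.0401 0.0482] F [ 0.5 -0.1  0.2] open 0.0255 q [-0.03 -0.15  2.13 -0.    1.16 -1.58]
top rim 74 [ 0.5631 -0.0322  0.0398] [0.6042 0.0801 0.0474] [0.5632 0.5636 0.567 ]
apron xmin [0.52730447 0.52801811]
scene rim 54 [ 0.5196 -0.0064  0.0395] [0.5964 0.082  0.0472] [0.5352 0.5667 0.5734]
apron xmin [0.52956013 0.532251  ]
```

The lip is about 36 mm from the apron's front edge, so about 44 mm out. Ease the blade off the wall and lift.

>>> {"name": "carry_out", "arguments": {
  "targets": [
    {"hand": 0,"x": -0.007,"y": 0,"z": 0,"ax": 0,"ay": 0,"az": 0},
    {"hand": 0,"x": -0.007,"y": 0,"z": -0.02,"ax": 0,"ay": 0,"az": 0},
    {"hand": 0,"x": -0.007,"y": 0,"z": -0.05,"ax": 0,"ay": 0,"az": 0},
    {"hand": 0,"x": -0.007,"y": 0,"z": -0.09,"ax": 0,"ay": 0,"az": 0},
    {"hand": 0,"x": -0.007,"y": 0,"z": -0.09,"ax": 0,"ay": 0,"az": 0}
  ]
}}

```text
t: 15.35
tool_pos: [0.4385, 0.0399, 0.3086]
orientation: [0.031, 3.135, -0.0]
force: [1.0, 0.3, -1.7]
opening: 0.0254
gripper_force: 49.9
```

```bash
python3 -c "
from h import *
go([.391,.3465,.135],.277)"
```

```text
shift [0.0536 0.3056 0.0063] turn [-0.0009  0.006  -0.2968] toolx [-1.     0.02  -0.006] tooly [ 0.02  1.   -0.  ]
t 15.35 grasp [0.4395 0.0398 0.1416] F [ 1.   0.3 -1.7] open 0.0254 q [-0.03 -0.25  2.03  0.    1.35 -1.58]
```

>>> {"name": "carry_out", "arguments": {
  "targets": [
    {"hand": 0,"x": 0.0536,"y": 0.05,"z": 0,"ax": 0,"ay": 0,"az": -0.05},
    {"hand": 0,"x": 0.0536,"y": 0.1,"z": 0,"ax": 0,"ay": 0,"az": -0.1},
    {"hand": 0,"x": 0.0536,"y": 0.15,"z": 0,"ax": 0,"ay": 0,"az": -0.15},
    {"hand": 0,"x": 0.0536,"y": 0.2,"z": 0,"ax": 0,"ay": 0,"az": -0.2},
    {"hand": 0,"x": 0.0536,"y": 0.25,"z": 0,"ax": 0,"ay": 0,"az": -0.25},
    {"hand": 0,"x": 0.0536,"y": 0.295,"z": 0,"ax": 0,"ay": 0,"az": -0.297},
    {"hand": 0,"x": 0.0536,"y": 0.3055,"z": 0,"ax": 0,"ay": 0,"az": -0.297},
    {"hand": 0,"x": 0.0536,"y": 0.3055,"z": 0,"ax": 0,"ay": 0,"az": -0.297}
  ]
}}

```text
t: 16.35
tool_pos: [0.3889, 0.3464, 0.3038]
orientation: [0.435, -3.109, 0.002]
force: [-0.1, -0.3, -2.0]
opening: 0.0254
gripper_force: 49.9
```

```bash
python3 -c "
from h import *
go([.391,.3465,.0305],.277)"
```

```text
shift [-0.0023 -0.0003  0.1063] turn [-0.0012 -0.0024  0.0009] toolx [-0.962 -0.274  0.002] tooly [-0.274  0.962 -0.001]
t 16.35 grasp [0.3886 0.3461 0.1368] F [-0.1 -0.3 -2. ] open 0.0254 q [ 0.63 -0.01  1.82 -0.    1.33 -1.22]
```

>>> {"name": "carry_out", "arguments": {
  "targets": [
    {"hand": 0,"x": -0.002,"y": 0,"z": 0.04,"ax": 0,"ay": 0,"az": 0},
    {"hand": 0,"x": -0.002,"y": 0,"z": 0.08,"ax": 0,"ay": 0,"az": 0},
    {"hand": 0,"x": -0.002,"y": 0,"z": 0.098,"ax": 0,"ay": 0,"az": 0},
    {"hand": 0,"x": -0.002,"y": 0,"z": 0.103,"ax": 0,"ay": 0,"az": 0},
    {"hand": 0,"x": -0.002,"y": 0,"z": 0.103,"ax": 0,"ay": 0,"az": 0}
  ]
}}

```text
t: 16.98
tool_pos: [0.3917, 0.3469, 0.2032]
orientation: [-0.433, 3.111, 0.001]
force: [-0.1, -0.6, -1.1]
opening: 0.0255
gripper_force: 49.9
```

```bash
python3 -c "
from h import *
go([.391,.3465,.0295],.277)"
```

```text
shift [ 0.0008 -0.0002  0.0067] turn [ 0.0003  0.0011 -0.0004] toolx [-0.962 -0.273 -0.001] tooly [-0.273  0.962  0.   ]
t 16.98 grasp [0.3919 0.347  0.0362] F [-0.1 -0.6 -1.1] open 0.0255 q [ 0.63  0.12  1.88 -0.    1.13 -1.22]
```

>>> {"name": "carry_out", "arguments": {
  "targets": [
    {"hand": 0,"x": 0,"y": 0,"z": 0.004,"ax": 0,"ay": 0,"az": 0},
    {"hand": 0,"x": 0,"y": 0,"z": 0.0065,"ax": 0,"ay": 0,"az": 0},
    {"hand": 0,"x": 0,"y": 0,"z": 0.0065,"ax": 0,"ay": 0,"az": 0}
  ]
}}

```text
t: 17.35
tool_pos: [0.3916, 0.3473, 0.1965]
orientation: [-0.434, 3.11, 0.001]
force: [1.2, 0.8, 0.9]
opening: 0.0258
gripper_force: 49.9
```

```bash
python3 -c "
from h import *
go([.391,.3465,.0295],.277)"
```

```text
shift [ 0.0008 -0.0006 -0.    ] turn [0.0005 0.0016 0.0004] toolx [-0.962 -0.274 -0.002] tooly [-0.274  0.962  0.001]
t 17.35 grasp [0.3918 0.3475 0.0295] F [1.2 0.8 0.9] open 0.0258 q [ 0.63  0.13  1.89 -0.    1.12 -1.22]
```

It is on the bench. Release and retreat upward.

>>> {"name": "carry_out", "arguments": {
  "targets": [
    {"hand": 75,"x": 0,"y": 0,"z": 0,"ax": 0,"ay": 0,"az": 0},
    {"hand": 75,"x": 0,"y": 0,"z": 0,"ax": 0,"ay": 0,"az": 0},
    {"hand": 75,"x": 0,"y": 0,"z": 0,"ax": 0,"ay": 0,"az": 0},
    {"hand": 75,"x": 0,"y": 0,"z": 0,"ax": 0,"ay": 0,"az": 0},
    {"hand": 75,"x": 0,"y": 0,"z": -0.03,"ax": 0,"ay": 0,"az": 0},
    {"hand": 75,"x": 0,"y": 0,"z": -0.08,"ax": 0,"ay": 0,"az": 0},
    {"hand": 75,"x": 0,"y": 0,"z": -0.14,"ax": 0,"ay": 0,"az": 0},
    {"hand": 75,"x": 0,"y": 0,"z": -0.19,"ax": 0,"ay": 0,"az": 0}
  ]
}}

```text
t: 18.35
tool_pos: [0.3911, 0.3469, 0.3882]
orientation: [-0.434, 3.11, 0.001]
force: [0.0, 0.1, 0.5]
opening: 0.0696
gripper_force: 0.0
```

>>> {"name": "carry_out", "arguments": {
  "targets": [
    {"hand": 75,"x": 0.05,"y": 0.06,"z": -0.01,"ax": 0,"ay": 0,"az": 0},
    {"hand": 75,"x": 0.06,"y": 0.12,"z": -0.01,"ax": 0,"ay": 0,"az": 0},
    {"hand": 75,"x": 0.06,"y": 0.16,"z": -0.01,"ax": 0,"ay": 0,"az": 0},
    {"hand": 75,"x": 0.06,"y": 0.16,"z": -0.01,"ax": 0,"ay": 0,"az": 0}
  ]
}}

```text
t: 18.85
tool_pos: [0.2878, 0.4868, 0.3953]
orientation: [0.44, -3.11, -0.0]
force: [0.8, -1.3, 0.5]
opening: 0.0695
gripper_force: 0.0
```

```bash
python3 r.py 6; python3 - <<'E'
from h import *
a=np.load("top6.npz")["im"][60:260,170:410];b=np.load("scene6.npz")["im"][150:350,190:450]
cv2.imwrite("pics/p6.png",np.hstack([cv2.resize(a,(396,330)),cv2.resize(b,(400,330))]))
E
```

```text
shift [-0.008  -0.4674  0.1801] turn [ 2.000e-04 -8.000e-04  3.012e-01] toolx [-0.961 -0.278  0.001] tooly [-0.278  0.961  0.   ]
t 18.85 grasp [0.2876 0.4869 0.2283] F [ 0.8 -1.3  0.5] open 0.0695 q [ 0.95  0.04  1.6   0.    1.5  -0.91]
top rim 80 [ 0.5632 -0.0262  0.0403] [0.6039 0.0802 0.0474] [0.5634 0.5635 0.5669]
apron xmin [0.52746869 0.52817187]
scene rim 68 [ 0.5656 -0.0059  0.0396] [0.5965 0.0832 0.0472] [0.5663 0.5674 0.5709]
apron xmin [0.52936569 0.53227555]
```

View pics/p6.png

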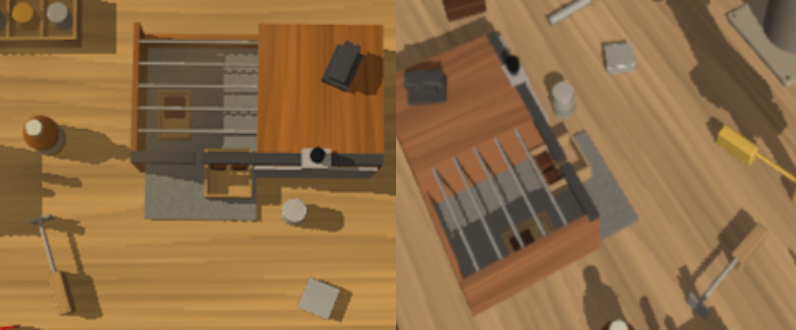

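The tray stands about 44 mm out on the apron (left panel (228,175)). The hook stands where it was (55,270), the hatch is open with its knob down, and the small tray and everything else in these views are where they were.

```bash
python3 -c "
from h import *
print(robot.close_job())"
```

```text
the job is handed in; nothing more can be done
None
```

The job is handed in at about 19 s: the hatch is fully open with the pin dropped, the larger tray's front wall stands about 44 mm out on the apron, and the hook is back standing where it was found.

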